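Set the throat of the handle-rounding machine and check it with the gauge

ROBOT

A 6-joint arm with a two-finger parallel gripper is mounted at the origin on the work surface. World frame = base frame: x ahead of the robot, y to its left, z up, the work surface at z = 0. Lengths are in m, angles in rad, forces in N, time in s.
With the tool pointing down it reaches from about 0.325 to 0.775 m from the base axis. Payload 5.5 kg.
Tool frame: the origin (TCP) lies between the finger pads; the fingertips stand 8 mm ahead of it and the grasp point (between the pads) lies 11 mm behind it (tcp_to_tips is the distance from the TCP to the fingertips, in m); z points along the fingers, y is the direction in which the jaws open and shut (so a half turn about z gives the same grasp; the last joint's range is limited). The gripper opens to 88 mm and grips with 3 to 60 N. Pads are 20 mm wide; open, the fingers measure 115 mm over their backs; the gripper's body (75 mm by 178 mm) begins 61 mm behind the grasp point.
Start: joints at [-1.33, 0.091, 1.231, -0, 1.82, -0.057], TCP at [0.176, -0.574, 0.231] pointing down, gripper open.
Joint ranges: [-2.87, 2.87], [-0.86, 2.18], [0.17, 2.46], [-1.51, 4.65], [0.06, 2.69], [-2.65, 2.65]. Speed limits (rad/s): [2.57, 2.57, 3.01, 3.14, 3.14, 3.14].

INTERFACE

Orientations are given as a unit quaternion [w, x, y, z].
In Python, from bench import * gives the robot as it stands. Calls block until the motion is done:
- move_to(position, orientation): joint-space move of the TCP to a pose.
- move_l(position, speed=0.15, orientation=None): straight line of the TCP; orientation=None keeps the orientation; speed is the mean speed in m/s.
- movej(angles): joint-space move.
- gripper_open() and close(): open the fingers fully, or close them until they stop; the grip force is fixed at half the most.
- hold(seconds).
- inverse_kinematics(position, orientation): joint angles nearest the present ones, or None.
- state(): the state.
- get_image(name): name is "scene" or "top" or "wrist"; returns a dict with "frame" (420x560x3 uint8, blue, green, red), "depth" (420x560 float32, m along the optical axis (not along the pixel's ray), 0 where there is no reading), "camera_matrix" (3x3 intrinsics, pixels), "view" (4x4, takes a point from world to camera coordinates). Camera axes: x right, y up, looking along -z (the intrinsics and any distortion apply to the point x, -y, -z); pixel columns grow to the right and rows downward; lengths in m; the calibration is good to about 2 mm. A picture is of the moment at which its call begins.
A pose or a line that the arm cannot do raises IKError and nothing moves.
- job_done(): hands the job in, once; it reports no verdict.
The state is a dict: "time": time; "joint_pos": joint angles; "dq": joint speeds; "joint_torque": joint torques, N m; "ee_pos": TCP position; "ee_rot": TCP orientation; "ft_force": force on the tool from outside, world axes, zero at the start; "moment": the same for the moment, N m; "finger_gap": finger opening in m.
Only numpy, scipy, OpenCV 4.12 (cv2) and the standard library are available. Lean on these libraries where they do the work, as an engineer would, in place of code of your own. Each camera call takes 0.05 s, during which the arm holds its last target. There are 200 camera calls.

TASK

Set the rounding machine to its working opening: pull its knob straight out until the lug clears the collar, turn it clockwise until the lug stands over the single narrow notch, and push it fully home in that notch. Then take the flat-handled gauge out of the rack and slide its blade down into the opened throat until the handle's shoulder sits on the throat's lips, and leave it there, let go. Leave the round-handled gauge and everything else on the bench where it is.

Things in the scene. Friction and masses are not known exactly. Their poses are not given: they have to be found in the camera images.
- machine: Fixed grey machine, base 270 x 330 mm; origin under the middle of its sloping front face, at bench level. Its own -x side, the face, looks to the robot's right (world -y, within 0.3 rad). Behind the face a motor housing rises to 230 mm.
- face: The machine's front face, 160 (x) x 330 (y) mm, sloping 30 degrees from level; the origin lies on the painted surface 110 mm above the bench. z is its outward normal (30 degrees from vertical), x points up the slope, y is level. The knob's axis is at x = 0, y = -75 mm, the throat at x = 0, y = +85 mm.
- throat (a point): Centre of the throat's mouth at working opening, level with the tops of the two steel lips (4 mm above the painted face); axes as the face's. The throat is a straight-sided slot along -z, 54 mm deep from here, 34 mm long in x; the fixed lip's edge is at y = -5 mm, the sliding lip's at +5 mm when the knob is in the narrow notch. Lip plates reach 30 mm either way in x.
- jaw (a joint): Sliding lip's position, equal to the throat's opening in m: 0.010 at the working setting, 0.001 to 0.004 at the start. Driven by the knob, 6.5 mm per rad; it cannot be moved by itself.
- knob_grip (a point): Point on the black knob's axis within its bar grip; moves and turns with it. Bar 62 mm long (x), 16 thick (y), its top 10 mm beyond this point (z, outward, parallel to the face's z); below, a disc 70 mm in diameter, top 25 mm under this point. x points to the lug, a dark 6 mm tooth on the rim. Around it a fixed steel collar, outer diameter 100 mm, top 27 mm under this point when home.
- knob_pull (a joint): How far the knob is pulled out: 0 fully home, stop at 0.022 m. The lug passes over the collar from 0.012 m; unpulled it must not be forced round. Home is possible only in the wide notch (where it starts) or the single narrow one. It stays where it is left: about 3 N of friction besides its 0.15 kg weight, no spring.
- knob_turn (a joint): Knob angle, growing clockwise seen from outside (negative about the outward axis). Starts in the wide notch at 0 to 0.5 rad (free from -0.1 to 0.6); the narrow notch is centred at 1.40 rad with 0.10 rad of play either way. Friction 0.08 N m: stays where left. The lug's bearing from the face's x towards its y is 0.85 rad minus this angle.
- gauge: The flat-handled gauge, standing upright in the rack. Origin: the blade's tip, z up along it to the handle. Steel blade 45 mm long, 30 mm wide (y), 6 mm thick (x), its last 10 mm stepped to 24 x 3 mm; above it a flat light-wood handle 80 mm long (from z = 45 to 125 mm), 36 mm wide (y), 20 mm thick (x), whose lower end is the shoulder. About 0.12 kg, balanced near the shoulder. Starts with the shoulder on the rack's top.
- rack: Fixed wooden block 85 (x) x 200 (y) x 48 (z) mm, origin at the centre of its underside, with two through slots, each 10 (x) x 36 (y) mm, at y = -45 and +45 mm. The two gauges stand in them, either in either.
- round_gauge: The other gauge, with a round turned handle 32 mm thick and 80 mm long, in the rack's other slot; origin at its blade tip. To be left alone.
- jar: Bystander: turned wooden jar 62 mm wide, 130 mm high, in front of the rack; origin at the centre of its underside.
- mallet: Bystander: wooden mallet lying behind the rack, head 52 mm thick and 80 mm long, handle 80 mm to its own +y; origin under the head's centre.
- spoon: Bystander: wooden spoon 180 mm long lying in front of the machine, towards the rack.
- crock: Bystander: wooden crock of spoons, 90 mm wide, 210 mm high with the spoons, near the front corner at the knob's end of the machine; origin at the centre of its underside.
- bowl: Bystander: wooden bowl 80 mm wide, 45 mm high; origin at the centre of its underside.
- pestle: Bystander: pestle 157 mm high standing on its thick end; origin at the centre of its underside.
Things that resemble listed ones, but are neither listed nor needed, are in the scene too. Leave any purple, red or turquoise look-alike of the gauge alone.

How it is judged:
On the way, in this order (a step that is already met when the one before it is completed fails the run):
1. the knob is pulled out clear of the collar, still over the wide notch (value of joint knob_pull above 0.0115 m and value of joint knob_turn below 0.75 rad), for 0.05 s.
2. with the knob pulled out, it is turned to the narrow notch (value of joint knob_pull above 0.009 m and value of joint knob_turn between 1.2 and 1.6 rad), for 0.05 s.
3. the knob is pushed fully home in the narrow notch (value of joint knob_pull below 0.0025 m and value of joint knob_turn between 1.28 and 1.52 rad), for 0.2 s.
4. the flat-handled gauge is in the throat to its shoulder (all of step 3 and z of gauge in the frame of throat below -0.0415 m and x of gauge in the frame of throat between -0.008 and 0.008 m and y of gauge in the frame of throat between -0.008 and 0.008 m and angle between the z axis of gauge and the z axis of throat, either way round below 0.12 rad), for 0.2 s.
At the end, for the whole second after the job is handed in: The knob is home (within 2.5 mm) in the narrow notch (1.40 rad, within 0.12), and the flat-handled gauge rests, released and still, in the throat: blade tip at least 41.5 mm below the lips' top, within 8 mm of the throat's axis in x and y, and in line with it within 0.12 rad (all of step 4 and linear speed of gauge below 0.02 m/s); the robot touches nothing.
It fails at once if the knob is forced round between the notches without being pulled out (value of joint knob_pull below 0.008 m and value of joint knob_turn between 0.75 and 1.2 rad).
It fails at once if the round-handled gauge is moved more than 30 mm (distance of round_gauge from where it was at the start of the episode above 0.03 m).
It fails at once if another thing on the bench (jar, mallet, spoon, crock, bowl, pestle) is moved more than 30 mm (distance of any of jar, mallet, spoon, crock, bowl, pestle from where it was at the start of the episode above 0.03 m).
It also fails if it takes over 54 s, if anything falls off the work surface, if the arm or the gripper's body presses on something with over 40 N, if the wrist force passes 120 N, or if a joint passes its speed limit or range.

## Working session

There is one attempt and no reset: what is moved stays moved. The work goes in short steps, each a Python script; the robot and the scene stay as the last script left them, time stands still between calls to the robot, and variables do not carry over. Pictures are saved under pics/ and viewed, about 8 in all and at most 12, crops included, and the job is handed in when it is done.

```bash
ls; mkdir -p pics; cat > h.py <<'E'
from bench import *
import numpy as np, cv2
from scipy.spatial.transform import Rotation as R
def grab(n):
    g=get_image(n); np.savez(f'pics/{n}.npz',**g); return g
def cloud(g):
    # world xyz for every pixel from depth
    K=np.array(g['camera_matrix']);V=np.array(g['view']);d=g['depth']
    v,u=np.mgrid[:d.shape[0],:d.shape[1]]
    c=np.stack([(u-K[0,2])/K[0,0]*d,-(v-K[1,2])/K[1,1]*d,-d],-1)
    W=(c-V[:3,3])@V[:3,:3]; W[d==0]=np.nan
    return W
def quat(Rm):
    q=R.from_matrix(Rm).as_quat(); return [float(x) for x in (q[3],q[0],q[1],q[2])]
E
python3 - <<'E'
from h import *
for n in ('scene','top'):
    g=grab(n); cv2.imwrite(f'pics/{n}.png',g['frame']); print(n,g['camera_matrix'],g['view'],(g['depth']==0).mean())
s=state();print({k:s[k] for k in('time','ee_pos','ee_rot','finger_gap','ft_force')})
E
```

```text
pics
scene [[401.59417661   0.         278.50517406]
 [  0.         401.59417661 205.52857217]
 [  0.           0.           1.        ]] [[-0.39090677  0.92038984 -0.00862715  0.38269359]
 [-0.70630073 -0.29394267  0.64400077  0.26132841]
 [ 0.59019588  0.25783762  0.7649762  -1.3638124 ]
 [ 0.          0.          0.          1.        ]] 0.003954081632653061
top [[418.15357303   0.         279.02256129]
 [  0.         418.15357303 211.79336623]
 [  0.           0.           1.        ]] [[ 0.10875505 -0.99405884 -0.00440065 -0.21382861]
 [ 0.97333213  0.10558587  0.20365706 -0.56632022]
 [-0.20198245 -0.02643203  0.9790324  -1.06689034]
 [ 0.          0.          0.          1.        ]] 0.003813775510204082
{'time': 0.1, 'ee_pos': array([ 0.17596277, -0.57334632,  0.22960251]), 'ee_rot': array([-8.99951756e-04,  9.88936961e-01,  1.48333643e-01, -9.11377870e-05]), 'finger_gap': 0.08761852626120077, 'ft_force': array([0.69424195, 0.28169991, 0.46540066])}
```

View pics/scene.png

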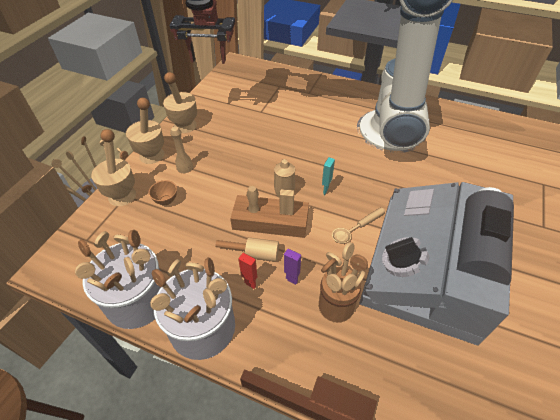

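View pics/top.png

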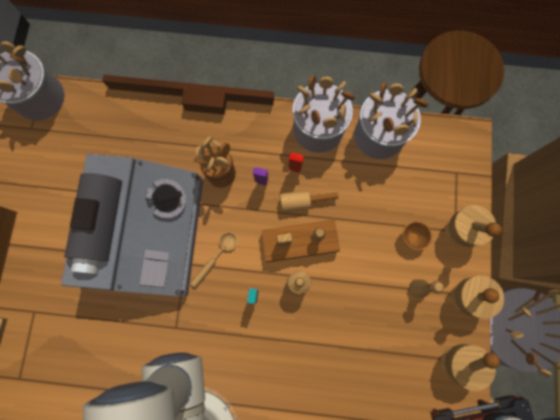

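The scene view shows the machine at right, with the knob at (405,253) and the throat lips at (418,203). The rack is at (270,215).

Candidates for the flat gauge:
- light flat handle in the rack at (287,203)
- round handle in the rack at (253,198)
- red block at (248,270)
- purple block at (292,266)
- turquoise block at (328,175)

I choose (287,203), which is at about (283,239) in the top view.

```bash
cat > m.py <<'E'
from h import *
G={n:dict(np.load(f'pics/{n}.npz')) for n in('scene','top')}
def px(g,P):
    V=g['view'];K=g['camera_matrix'];c=np.asarray(P)@V[:3,:3].T+V[:3,3]
    c=c*[1,-1,-1];p=c@K.T;return p[...,:2]/p[...,2:]
# face plane from patches in top
W=cloud(G['top']);Ws=cloud(G['scene'])
def fit(P):
    P=P[np.isfinite(P).all(1)];c=np.median(P,0)
    for _ in range(4):
        n=np.linalg.svd(P-c,full_matrices=False)[2][2];r=(P-c)@n;P=P[abs(r)<0.003];c=P.mean(0)
    n=n*np.sign(n[2]);return c,n,len(P),np.std((P-c)@n)
m=np.zeros((420,560),np.uint8);cv2.fillPoly(m,[np.array([[143,172],[193,182],[180,285],[128,282]])],1)
ms=np.zeros((420,560),np.uint8);cv2.fillPoly(ms,[np.array([[408,190],[450,190],[438,295],[375,275]])],1)
for A,mm in((W,m),(Ws,ms)):
    c,n,k,s=fit(A[mm>0]);print('plane',c,n,k,s,'tilt',np.degrees(np.arccos(n[2])),'yaw',np.arctan2(-n[1],-n[0]))
c,n,_,_=fit(W[m>0]);cs,ns,_,_=fit(Ws[ms>0])
yaw=np.arctan2(-n[1],-n[0])
def frame(yaw,th=np.pi/6):
    mx=np.array([np.cos(yaw),np.sin(yaw),0]);y=np.array([-mx[1],mx[0],0]);z=-np.sin(th)*mx+np.cos(th)*np.array([0,0,1.])
    return np.stack([np.cross(y,z),y,z],1)
F=frame(yaw)
# rectify: origin where plane height is .110, approx center
o=c.copy();o+=F[:,0]*(0.110-o[2])/F[2,0];print('o',o,'scene plane offset',(cs-o)@F[:,2])
np.savez('pics/face0.npz',F=F,o=o)
S=1.6;out=[]
for n_ in('top','scene'):
    g=G[n_];jj,ii=np.mgrid[:576,:320]  # col: x -100..100, row: y +180..-180
    P=o+((ii/S-100)/1e3)[...,None]*F[:,0]+((180-jj/S)/1e3)[...,None]*F[:,1]
    p=px(g,P).astype(np.float32);out.append(cv2.remap(g['frame'],p[...,0],p[...,1],cv2.INTER_CUBIC))
cv2.imwrite('pics/rect.png',np.hstack(out))
# rack crop
a=cv2.resize(G['top']['frame'][200:300,240:350],None,fx=4,fy=4,interpolation=cv2.INTER_CUBIC)
b=cv2.resize(G['scene']['frame'][150:250,220:320],None,fx=3.6,fy=4,interpolation=cv2.INTER_CUBIC)
cv2.imwrite('pics/rack.png',np.hstack([a,b]))
for nm,A,pts in(('top',W,[(283,239),(320,234),(300,248),(215,158),(298,284),(253,296),(228,242),(293,201),(166,197),(155,267)]),('scene',Ws,[(287,196),(287,205),(253,192),(270,213),(405,250),(418,200)])):
    for u,v in pts: print(nm,u,v,np.round(A[v,u],4))
E
python3 m.py
```

```text
plane [0.43538312 0.13693444 0.11450479] [-0.04673771 -0.50611667  0.86119771] 1281 0.001556894746914729 tilt 30.548670680377835 yaw 1.4787117766923796
plane [0.46079709 0.15897938 0.12557929] [-0.03628493 -0.41523429  0.90899059] 1390 0.00158574929314491 tilt 24.633771204266967 yaw 1.483633503864405
o [0.43466564 0.12916496 0.11      ] scene plane offset -0.0025534446293807196
top 283 239 [ 0.5039 -0.1705  0.1293]
top 320 234 [ 0.5266 -0.2607  0.1278]
top 300 248 [ 0.4962 -0.2173  0.0485]
top 215 158 [0.7008 0.0306 0.1108]
top 298 284 [ 0.3985 -0.2185  0.1265]
top 253 296 [ 0.3582 -0.1133  0.129 ]
top 228 242 [ 0.4965 -0.0183  0.0055]
top 293 201 [ 0.6208 -0.1856  0.0537]
top 166 197 [0.5717 0.1261 0.1615]
top 155 267 [0.4018 0.138  0.1162]
scene 287 196 [ 0.5196 -0.1708  0.1233]
scene 287 205 [ 0.5199 -0.1704  0.0888]
scene 253 192 [ 0.5402 -0.2553  0.1233]
scene 270 213 [ 0.5298 -0.215   0.0461]
scene 405 250 [0.5822 0.1329 0.1426]
scene 418 200 [0.3967 0.1346 0.1123]
```

View pics.

View pics/rect.png

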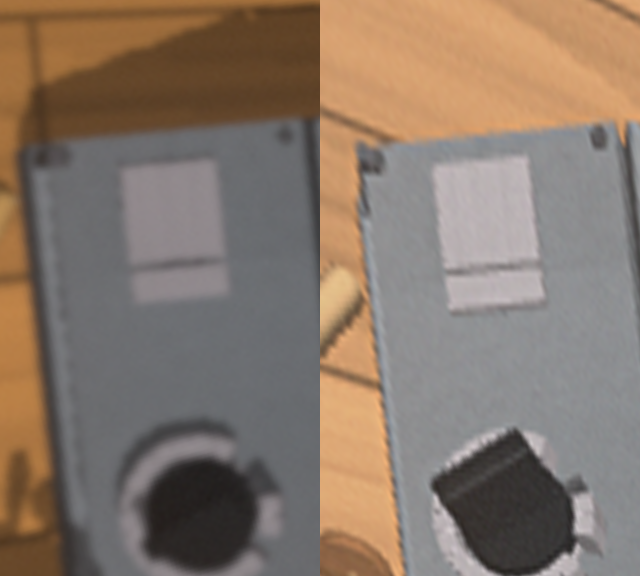

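View pics/rack.png

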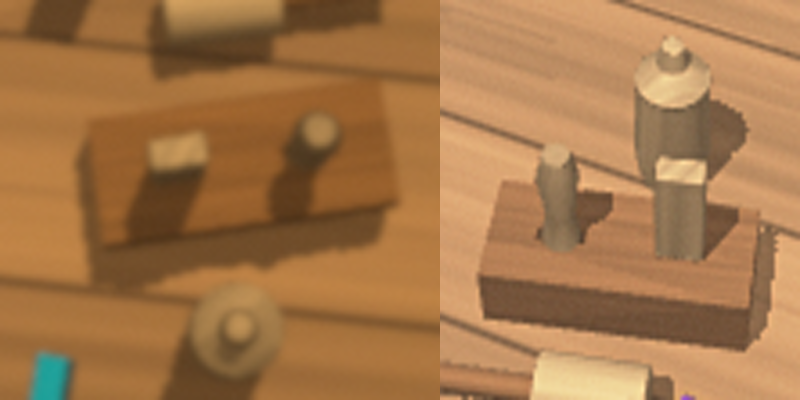

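The rectified face shows the lip plates, with the slot line at y≈265 px. Their edges lean about 6°, so the depth-plane yaw is off. I'll refine it by casting rays onto level lines. The rack crop confirms the flat light-wood handle at (178,152), and the round handle at (320,130).

```bash
cat > m2.py <<'E'
from m import *
print('-----')
def ray(g,uv,z):
    V=g['view'];K=g['camera_matrix'];u,v=uv
    d=V[:3,:3].T@np.array([(u-K[0,2])/K[0,0],-(v-K[1,2])/K[1,1],-1]);C=-V[:3,:3].T@V[:3,3]
    return C+d*(z-C[2])/d[2]
def r2p(g,i,j): return px(g,o+(i/S-100)/1e3*F[:,0]+(180-j/S)/1e3*F[:,1])
zl,zr=.110-.015+.0035,.110+.015+.0035
for n_,L,Rr,sl in(('top',[(120,165),(135,302)],[(216,158),(229,297)],[(132,267),(225,261)]),('scene',[(112,165),(129,312)],[(208,158),(226,304)],[(124,270),(222,268)])):
    g=G[n_]
    l=[ray(g,r2p(g,*q),zl) for q in L];r=[ray(g,r2p(g,*q),zr) for q in Rr];s=[ray(g,r2p(g,*sl[0]),zl),ray(g,r2p(g,*sl[1]),zr)]
    for e in(l,r): d=e[0]-e[1];print(n_,'y dir ang',np.arctan2(d[1],d[0])-np.pi/2,'len',np.linalg.norm(d))
    print(' corners',np.round(l+r,4).tolist(),'slot',np.round(s,4).tolist(),'slotlen',np.linalg.norm(s[1]-s[0]))
    # face corners (y=+165): x=-80 h .070, x=+80 h .150
for n_,q in(('top',[(283,239)]),):pass
ct=[(240+x/4,200+y/4) for x,y in((148,140),(205,132),(208,165),(153,172))]
cs_=[(220+(x-440)/3.6,150+y/4) for x,y in((658,157),(706,157),(706,185),(655,180))]
for nm,c_ in(('top',ct),('scene',cs_)):
    P=np.array([ray(G[nm],q,.128) for q in c_]);print('gauge',nm,np.round(P,4).tolist(),'c',P.mean(0).round(4))
for nm,q in(('top',[(240+x/4,200+y/4) for x,y in((90,122),(378,80),(398,203),(105,245))]),('scene',[(220+(x-440)/3.6,150+y/4) for x,y in((500,182),(760,212),(742,307),(480,275))])):
    P=np.array([ray(G[nm],p,.048) for p in q]);print('rack',nm,P.round(4).tolist(),'c',P.mean(0).round(4),[np.arctan2(*(P[a]-P[b])[:2]) for a,b in((0,1),(3,2))])
E
python3 m2.py | sed '1,/-----/d'
```

```text
top y dir ang -4.6947550554128235 len 0.08630970508103247
top y dir ang -4.707937423769897 len 0.08740502255170536
 corners [[0.3561, 0.1144, 0.0985], [0.4424, 0.1159, 0.0985], [0.3565, 0.1665, 0.1285], [0.444, 0.1669, 0.1285]] slot [[0.4204, 0.1161, 0.0985], [0.4212, 0.1664, 0.1285]] slotlen 0.05858163112404515
scene y dir ang -4.7015214502972 len 0.08722675313022987
scene y dir ang -4.689638334042531 len 0.08617935195051743
 corners [[0.3592, 0.1102, 0.0985], [0.4464, 0.1112, 0.0985], [0.3598, 0.1621, 0.1285], [0.4459, 0.1641, 0.1285]] slot [[0.4214, 0.1108, 0.0985], [0.4245, 0.1638, 0.1285]] slotlen 0.06099892750961038
gauge top [[0.5125, -0.1545, 0.128], [0.5213, -0.1893, 0.128], [0.5009, -0.1933, 0.128], [0.4929, -0.1598, 0.128]] c [ 0.5069 -0.1742  0.128 ]
gauge scene [[0.5087, -0.1929, 0.128], [0.4958, -0.1618, 0.128], [0.5177, -0.1531, 0.128], [0.5274, -0.1873, 0.128]] c [ 0.5124 -0.1738  0.128 ]
rack top [[0.5323, -0.1124, 0.048], [0.5818, -0.3024, 0.048], [0.5003, -0.3224, 0.048], [0.4515, -0.1319, 0.048]] c [ 0.5165 -0.2173  0.048 ] [np.float64(-0.25494383268461185), np.float64(-0.25063498221959035)]
rack scene [[0.5096, -0.3246, 0.048], [0.4585, -0.131, 0.048], [0.5393, -0.115, 0.048], [0.5883, -0.3011, 0.048]] c [ 0.5239 -0.2179  0.048 ] [np.float64(2.883811319306675), np.float64(2.8839089640305855)]
```

Lip plates measure 60 × 87 mm and both views agree to about 4 mm. Estimates so far: yaw ≈ 1.585, throat ≈ (0.418, 0.139), gauge ≈ (0.509, −0.174) at yaw 0.255. Next I'll check IK and crock clearance, then take a wrist close-up of the face.

```bash
cat > look.py <<'E'
from h import *
import m
F=m.frame(1.585); T=np.array([.418,.139,.1135]); o=T-.085*F[:,1]-.004*F[:,2]
print('-----',o)
def tq(F,b,s=1,tilt=0):  # jaw at bearing b in face; tool z=-Fz tilted about jaw
    y=s*(np.cos(b)*F[:,0]+np.sin(b)*F[:,1]); M=np.stack([np.cross(y,-F[:,2]),y,-F[:,2]],1)
    return quat(R.from_rotvec(y*s*tilt).as_matrix()@M)
K=o-.075*F[:,1]+.045*F[:,2]
for s in(1,-1):
  for nm,p,b in(('look',o+.17*F[:,2],np.pi/2),('k0',K,.57+np.pi/2),('k1',K+.02*F[:,2],-.55+np.pi/2),('k0L',K,.57),('k1L',K,-.55),('thr',T+.06*F[:,2],np.pi/2),('thrhi',T+.16*F[:,2],np.pi/2)):
    q=inverse_kinematics(list(p),tq(F,b,s)); print(s,nm,p.round(3),None if q is None else np.round(q,2))
# crock cloud
P=np.vstack([m.W.reshape(-1,3),m.Ws.reshape(-1,3)]);P=P[np.isfinite(P).all(1)]
k=(P[:,0]>.62)&(P[:,0]<.8)&(P[:,1]<.085)&(P[:,1]>-.06)&(P[:,2]>.03);C=P[k];np.save('pics/crock.npy',C)
for z in(.03,.09,.13,.17):
    c=C[(C[:,2]>z)&(C[:,2]<z+.04)]; print('crock z',z,len(c),c.min(0).round(3) if len(c) else '',c.max(0).round(3) if len(c) else '')
# knob heights in face frame
for n_,A in(('top',m.W),('scene',m.Ws)):
    L=(A-o)@F; kk=(np.hypot(L[...,0],L[...,1]+.075)<.05)&(L[...,2]<.12); print(n_,'knob height pct',np.percentile(L[kk][:,2],[2,10,25,50,75,90,97]).round(4))
E
python3 look.py | sed '1,/-----/{/-----/!d}'
```

```text
----- [0.50296302 0.14220707 0.1100359 ]
1 look [0.504 0.057 0.257] None
1 k0 [0.578 0.121 0.149] [-0.14  0.06  1.49  0.52  1.67  2.45]
1 k1 [0.578 0.111 0.166] None
1 k0L [0.578 0.121 0.149] [-0.14  0.06  1.49  0.52  1.67 -2.27]
1 k1L [0.578 0.121 0.149] [-0.14  0.06  1.49  0.52  1.67 -1.15]
1 thr [0.418 0.109 0.165] None
1 thrhi [0.419 0.059 0.252] None
-1 look [0.504 0.057 0.257] [-0.29 -0.13  1.48  0.53  1.91 -0.15]
-1 k0 [0.578 0.121 0.149] [-0.14  0.06  1.49  0.52  1.67 -0.7 ]
-1 k1 [0.578 0.111 0.166] [-0.16  0.05  1.46  0.52  1.7   0.42]
-1 k0L [0.578 0.121 0.149] [-0.14  0.06  1.49  0.52  1.67  0.87]
-1 k1L [0.578 0.121 0.149] [-0.14  0.06  1.49  0.52  1.67  1.99]
-1 thr [0.418 0.109 0.165] [-0.23 -0.39  1.86  0.52  1.78 -0.16]
-1 thrhi [0.419 0.059 0.252] [-0.34 -0.36  1.68  0.53  1.96 -0.18]
crock z 0.03 569 [ 0.62  -0.015  0.03 ] [0.737 0.084 0.07 ]
crock z 0.09 1266 [ 0.648 -0.018  0.09 ] [0.738 0.069 0.13 ]
crock z 0.13 719 [ 0.658 -0.019  0.13 ] [0.739 0.067 0.17 ]
crock z 0.17 1114 [ 0.641 -0.019  0.17 ] [0.739 0.068 0.207]
top knob height pct [-0.0004  0.0038  0.0151  0.0178  0.0202  0.0519  0.0549]
scene knob height pct [-0.0001  0.0044  0.0151  0.0178  0.0323  0.0516  0.0539]
```

```bash
cat > clr.py <<'E'
from look import *
print('=====')
P0=P[(P[:,0]>.3)&(P[:,2]>.02)&(P[:,1]>-.1)]
L=(P0-K)@F; P0=P0[np.hypot(L[:,0],L[:,1])>.055]
for dep in(.012,.004):
 for tilt in(-.2,0,.15,.3,.45,.6):
  r=[]
  for a,pull in((.57,0),(.57,.017),(.2,.017),(-.2,.017),(-.55,.017),(-.55,0)):
    q=tq(F,a+np.pi/2,-1,tilt);M=R.from_quat([q[1],q[2],q[3],q[0]]).as_matrix()
    g=o-.075*F[:,1]+(.043+pull-dep+.011)*F[:,2]; t=g-M[:,2]*-.011 if 0 else g+M[:,2]*.011
    l=(P0-t)@M
    e=np.maximum(np.abs(l-[0,0,-.172])-[.0375,.089,.1],0); d=np.linalg.norm(e,axis=1)
    e2=np.maximum(np.abs(l-[0,0,-.03])-[.011,.058,.038],0); d2=np.linalg.norm(e2,axis=1)
    i=d.argmin(); r.append((int(d.min()*1e3),int(d2.min()*1e3),P0[i].round(2).tolist(), inverse_kinematics(list(t),q) is not None))
  print(dep,tilt,[x[:2]+x[3:] for x in r],r[4][2],r[0][2])
E
python3 clr.py | sed '1,/=====/d'
python3 - <<'E'
import os,sys
sys.stdout=open(os.devnull,'w')
from look import *
sys.stdout=sys.__stdout__
s=state();p=list(s['ee_pos']);p[2]=.34
move_l(p,speed=.3); move_to(list(o+.17*F[:,2]),tq(F,np.pi/2,-1))
g=grab('wrist');cv2.imwrite('pics/w1.png',g['frame']);print(state()['time'],state()['ee_pos'],g['view'],g['camera_matrix'])
E
```

```text
0.012 -0.2 [(21, 16, True), (25, 33, True), (1, 33, True), (0, 30, True), (0, 29, True), (0, 17, True)] [0.65, 0.03, 0.2] [0.66, 0.06, 0.19]
0.012 0 [(35, 16, True), (38, 33, True), (16, 34, True), (1, 31, True), (0, 29, True), (0, 18, True)] [0.65, 0.03, 0.2] [0.66, 0.06, 0.19]
0.012 0.15 [(45, 16, True), (49, 32, True), (26, 33, True), (3, 33, True), (0, 31, True), (0, 16, True)] [0.65, 0.03, 0.2] [0.66, 0.06, 0.19]
0.012 0.3 [(55, 14, True), (59, 31, True), (37, 32, True), (11, 32, True), (0, 31, True), (0, 15, True)] [0.65, 0.03, 0.2] [0.66, 0.06, 0.19]
0.012 0.45 [(66, 14, True), (70, 31, True), (47, 31, True), (19, 32, True), (6, 31, True), (0, 15, True)] [0.66, 0.04, 0.19] [0.66, 0.06, 0.19]
0.012 0.6 [(57, 14, True), (72, 31, True), (57, 31, True), (27, 32, True), (8, 31, True), (0, 15, True)] [0.66, 0.04, 0.19] [0.6, 0.25, 0.2]
0.004 -0.2 [(23, 24, True), (27, 41, True), (6, 34, True), (0, 28, True), (0, 26, True), (0, 25, True)] [0.65, 0.03, 0.2] [0.66, 0.06, 0.19]
0.004 0 [(36, 24, True), (41, 41, True), (20, 42, True), (3, 31, True), (0, 26, True), (0, 26, True)] [0.65, 0
[... 335 characters left out ...]
True), (73, 39, True), (51, 39, True), (25, 37, True), (3, 31, True), (1, 23, True)] [0.65, 0.03, 0.2] [0.66, 0.06, 0.19]
0.004 0.6 [(64, 22, True), (79, 39, True), (60, 39, True), (32, 39, True), (13, 31, True), (3, 23, True)] [0.65, 0.03, 0.2] [0.6, 0.25, 0.2]
3.1833 [0.50436246 0.05654    0.25737367] [[ 9.99908993e-01  1.34895150e-02  1.95788476e-04 -5.05388821e-01]
 [-1.32020895e-02  9.75410495e-01  2.20000162e-01 -1.37176824e-01]
 [ 2.77672135e-03 -2.19982725e-01  9.75499816e-01 -4.11804478e-01]
 [ 0.00000000e+00  0.00000000e+00  0.00000000e+00  1.00000000e+00]] [[364.26203074   0.         274.99624137]
 [  0.         364.26203074 204.21798913]
 [  0.           0.           1.        ]]
```

View pics/w1.png

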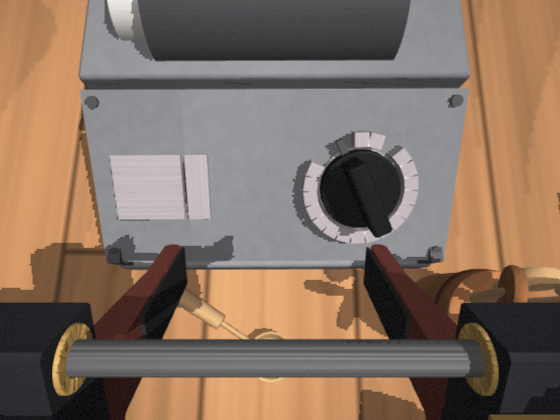

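The wrist view shows the knob centre at about (361,190). The bar and the dark lug point up-left, with the lug at (343,148) in the wide notch. The narrow notch is at about (388,143), and the throat slot line is at column ~185 between the lip plates. A grip across the bar's thickness would hit the crock, so I'm checking a lengthwise (62 mm) grip instead.

```bash
cat > m3.py <<'E'
from m2 import *
print('=====')
g=dict(np.load('pics/wrist.npz'));I=cv2.cvtColor(g['frame'],cv2.COLOR_BGR2GRAY)
F=frame(1.585)
def rayp(g,uv,c,n):
    V=g['view'];K=g['camera_matrix'];u,v=uv
    d=V[:3,:3].T@np.array([(u-K[0,2])/K[0,0],-(v-K[1,2])/K[1,1],-1]);C=-V[:3,:3].T@V[:3,3]
    return C+d*(((c-C)@n)/(d@n))
# lips: bright columns/rows
print('row187',I[187,105:216].tolist()); print('col150',I[148:228,150].tolist())
T0=np.array([.418,.139,.1135])
lp=[ray(g,(u,v),z) for u,v,z in((111,155,zr),(208,154,zr),(118,220,zl),(210,219,zl),(183.5,154,zr),(187,220,zl))]
print(np.round(lp,4).tolist())
# screws: same-height pairs -> yaw
for a,b,z in(((92,102),(456,100),.150-.005),((114,256),(435,255),.070+.005)):
    A,B=ray(g,a,z),ray(g,b,z);print('screws',A.round(4),B.round(4),'yaw off',np.arctan2((B-A)[1],(B-A)[0]),np.linalg.norm(B-A))
# black knob mask
o3=T0-.085*F[:,1]-.004*F[:,2]
m_=((I<45)&(np.hypot(*(np.mgrid[:420,:560]-np.array([190,361])[:,None,None]))<60)).astype(np.uint8)
ws=cloud(g);L=(ws-o3)@F
bar=(L[...,2]>.040)&(L[...,2]<.065)&(np.hypot(L[...,0],L[...,1]+.075)<.05)
p=L[bar];c=p[:,:2].mean(0);e=np.linalg.svd(p[:,:2]-c,full_matrices=False)[2][0];e*=np.sign(e[0])
print('bar n',len(p),'c',c,'z',np.percentile(p[:,2],[10,50,90]),'bearing',np.arctan2(e[1],e[0]))
ys,xs=np.nonzero(bar);rr=cv2.minAreaRect(np.stack([xs,ys],1).astype(np.float32));print(rr)
ctr=rayp(g,rr[0],o3+.053*F[:,2],F[:,2]);print('bar centre by ray, face coords',((ctr-o3)@F))
# collar ring: bright pixels -> ellipse
wt=((I>120)&(np.hypot(*(np.mgrid[:420,:560]-np.array([190,361])[:,None,None]))<64)).astype(np.uint8)
ys,xs=np.nonzero(wt);hull=cv2.convexHull(np.stack([xs,ys],1));el=cv2.fitEllipse(hull);print('collar',el)
print('collar centre face',(rayp(g,el[0],o3+.016*F[:,2],F[:,2])-o3)@F)
fp=(abs(L[...,2])<.008)&(abs(L[...,0])<.07)&(abs(L[...,1])<.02);cc,nn,k,s=fit(ws[fp]);print('face plane',((cc-o3)@F),'n in face',nn@F,k,s)
E
python3 m3.py | sed '1,/=====/d'
cat > clr2.py <<'E'
from look import *
print('=====')
P0=P[(P[:,0]>.3)&(P[:,2]>.02)&(P[:,1]>-.1)]
L=(P0-K)@F; P0=P0[np.hypot(L[:,0],L[:,1])>.055]
dep=.010
for tilt in(-.4,-.25,0,.25,.4):
  r=[]
  for a,pull in((.4,.08),(.4,0),(.4,.017),(-.0,.017),(-.55,.017),(-.55,0)):
    q=tq(F,a,-1,tilt);M=R.from_quat([q[1],q[2],q[3],q[0]]).as_matrix()
    t=o-.075*F[:,1]+(.043+pull-dep+.011)*F[:,2]+M[:,2]*.011
    l=(P0-t)@M
    e=np.maximum(np.abs(l-[0,0,-.172])-[.0375,.089,.1],0); d=np.linalg.norm(e,axis=1)
    e2=np.maximum(np.abs(l-[0,0,-.03])-[.011,.058,.038],0); d2=np.linalg.norm(e2,axis=1)
    j=inverse_kinematics(list(t),q);r.append((int(d.min()*1e3),int(d2.min()*1e3),None if j is None else round(float(j[5]),2)))
  print(tilt,r)
E
python3 clr2.py | sed '1,/=====/d'
```

```text
row187 [142, 143, 143, 141, 142, 142, 144, 140, 155, 178, 188, 187, 190, 190, 189, 188, 191, 189, 188, 191, 189, 188, 189, 188, 189, 191, 189, 190, 188, 191, 190, 191, 189, 185, 191, 190, 190, 190, 188, 189, 192, 187, 188, 188, 191, 187, 190, 191, 192, 189, 190, 191, 191, 192, 191, 189, 189, 189, 189, 191, 188, 189, 190, 186, 190, 191, 189, 189, 190, 190, 190, 190, 191, 188, 189, 188, 189, 158, 114, 93, 63, 141, 191, 192, 190, 195, 192, 187, 191, 190, 192, 192, 192, 191, 190, 193, 195, 197, 194, 192, 190, 193, 196, 167, 140, 153, 151, 152, 147, 150, 147]
col150 [147, 150, 150, 150, 150, 147, 155, 182, 193, 192, 192, 193, 188, 190, 193, 195, 196, 190, 185, 188, 190, 194, 194, 191, 191, 188, 186, 185, 193, 196, 196, 193, 189, 190, 192, 191, 192, 187, 188, 187, 190, 192, 192, 188, 190, 188, 192, 189, 189, 194, 195, 194, 191, 188, 190, 194, 193, 190, 188, 187, 189, 193, 188, 187, 189, 191, 196, 187, 185, 189, 185, 161, 144, 144, 145, 143, 144, 143, 146, 144]
[[0.3588, 0.161, 0.1285], [0.4441, 0.163, 0.1285], [0.358, 0.1082, 0.0985], [0.4435, 0.1103, 0.0985], [0.4226, 0.1628, 0.1285], [0.
[... 606 characters left out ...]
6)
collar centre face [-0.0018641  -0.07699666  0.016     ]
face plane [ 4.27419007e-03 -6.65510207e-06  1.54333740e-03] n in face [ 7.35825838e-04 -3.15429456e-03  9.99994754e-01] 6538 0.0007128196484520895
-0.4 [(57, 30, 0.92), (23, 17, 0.9), (21, 33, 0.9), (50, 33, 1.42), (72, 34, 2.13), (65, 17, 2.14)]
-0.25 [(50, 31, 0.98), (13, 17, 0.96), (10, 33, 0.97), (40, 35, 1.43), (62, 34, 2.06), (64, 17, 2.07)]
0 [(38, 31, 1.05), (0, 18, 1.04), (0, 32, 1.04), (23, 35, 1.44), (46, 35, 1.99), (46, 18, 1.99)]
0.25 [(27, 29, 1.09), (0, 16, 1.1), (0, 27, 1.1), (5, 33, 1.47), (26, 34, 1.97), (22, 17, 1.97)]
0.4 [(20, 27, 1.1), (0, 17, 1.12), (0, 26, 1.11), (0, 33, 1.48), (12, 34, 1.98), (5, 17, 1.97)]
```

```bash
cat > geo.py <<'E'
from h import *
def frame(yaw,th=np.pi/6):
    mx=np.array([np.cos(yaw),np.sin(yaw),0]);y=np.array([-mx[1],mx[0],0]);z=-np.sin(th)*mx+np.cos(th)*np.array([0,0,1.])
    return np.stack([np.cross(y,z),y,z],1)
F=frame(1.587);T=np.array([.419,.1365,.1135]);KN=T-.160*F[:,1]-.004*F[:,2]
def tool(b,tilt=0,s=-1):
    y=s*(np.cos(b)*F[:,0]+np.sin(b)*F[:,1]); M=np.stack([np.cross(y,-F[:,2]),y,-F[:,2]],1)
    return R.from_rotvec(y*s*tilt).as_matrix()@M
def knob(b,h,tilt=-.4,dep=.007):   # TCP pose gripping bar lengthwise, bearing b, pulled h
    M=tool(b,tilt);t=KN+(.043+h-dep+.011)*F[:,2]+M[:,2]*.011
    return [float(x) for x in t],quat(M)
def rep(s=''):
    a=state();print(s,round(a['time'],2),'pos',np.round(a['ee_pos'],4),'gap',round(a['finger_gap'],4),'f',np.round(a['ft_force'],1),'m',np.round(a['moment'],2))
E
python3 - <<'E'
from geo import *
b=.43
move_to(*knob(b,.08));rep('appr')
p,q=knob(b,0);move_l(p,speed=.08);rep('down')
close();rep('closed')
p,q=knob(b,.017);move_l(p,speed=.04);hold(.1);rep('pulled')
g=grab('wrist');cv2.imwrite('pics/w2.png',g['frame']); g2=grab('scene')
L=(cloud(g2)-KN)@F;k=(np.hypot(L[...,0],L[...,1])<.033)&(L[...,2]<.1)&(L[...,2]>.015);print(np.percentile(L[k][:,2],[5,25,50,75,95]).round(4),k.sum())
cv2.imwrite('pics/s2.png',cv2.resize(g2['frame'][150:350,300:520],None,fx=3,fy=3,interpolation=cv2.INTER_CUBIC))
E
```

```text
appr 4.16 pos [0.5838 0.084  0.2126] gap 0.0877 f [0.4 0.  0.2] m [-0.23  0.12  0.01]
down 5.31 pos [0.5835 0.1241 0.1436] gap 0.0877 f [ 0.1  0.8 -0.1] m [-0.27  0.12  0.03]
closed 5.83 pos [0.583  0.1246 0.1435] gap 0.0616 f [-1.9  0.9  4.3] m [0.25 0.27 0.34]
pulled 6.51 pos [0.5831 0.1162 0.1577] gap 0.0615 f [-1.6  4.8  1.1] m [0.55 0.14 0.37]
[0.0327 0.0349 0.0501 0.0667 0.0709] 716
```

View pics/s2.png

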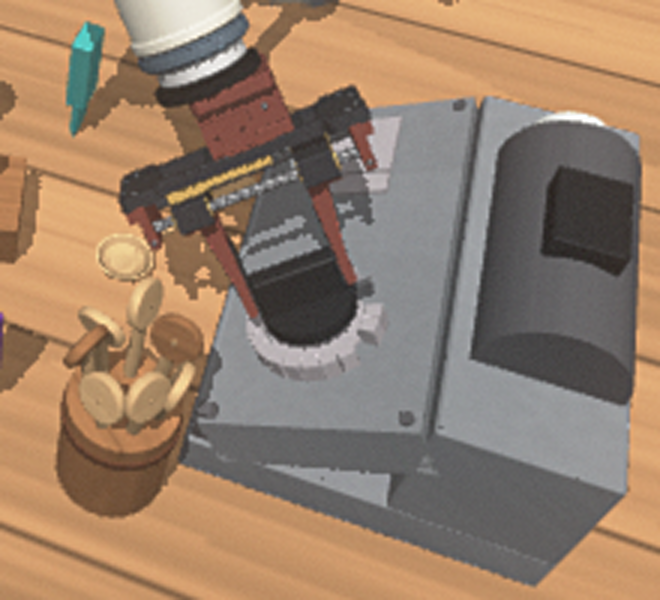

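The bar is gripped (gap 61.6 mm), and the disc has visibly risen from about 18 to 34 mm above the face. The crock is clear. Next I turn it.

```bash
python3 - <<'E'
from geo import *
for b in np.linspace(.43,-.55,7)[1:]:
    move_to(*knob(b,.017))
hold(.1);rep('turned')
g=grab('wrist');cv2.imwrite('pics/w3.png',g['frame'])
ws=cloud(g);L=(ws-KN)@F
for nm in('wrist','scene'):
    g2=g if nm=='wrist' else grab('scene');L=(cloud(g2)-KN)@F
    bar=(L[...,2]>.058)&(L[...,2]<.075)&(np.hypot(L[...,0],L[...,1])<.035);I=cv2.cvtColor(g2['frame'],cv2.COLOR_BGR2GRAY)<60
    p=L[bar&I][:,:2];c=p.mean(0);e=np.linalg.svd(p-c,full_matrices=False)[2][0];e*=np.sign(e[0]);print(nm,len(p),c,np.arctan2(e[1],e[0]))
cv2.imwrite('pics/s3.png',np.hstack([cv2.resize(g['frame'],None,fx=.85,fy=1)[:,:],cv2.resize(g2['frame'][200:300,370:450],(320,420),interpolation=cv2.INTER_CUBIC)]))
E
```

```text
turned 8.61 pos [0.5829 0.1121 0.1551] gap 0.0619 f [-2.9  3.   0.5] m [0.37 0.68 0.34]
wrist 5977 [-0.000165    0.00025802] -0.5486014131753776
scene 177 [-0.00670018  0.00125024] -0.6094053731064292
```

View pics/s3.png

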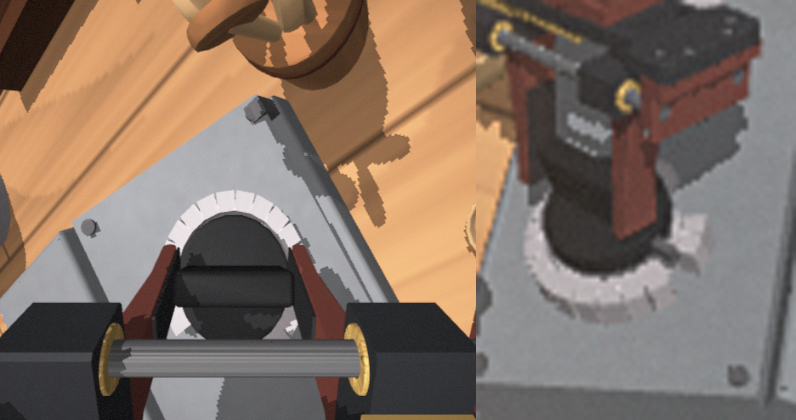

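The bar now lies at bearing −0.549 (turn ≈ 1.40), with the lug over the narrow gap on the right of the collar. I'll push it home in small steps, watching the force.

```bash
python3 - <<'E'
from geo import *
for h in(.012,.008,.005,.003,.001,0,-.001,-.002):
    move_l(knob(-.55,h)[0],speed=.04);f=np.array(state()['ft_force'])@F[:,2];rep(f'{h} fn {f:.1f}')
    if f>22: break
g=grab('wrist');L=(cloud(g)-KN)@F
r=np.hypot(L[...,0],L[...,1]);bar=(L[...,2]>.040)&(L[...,2]<.075)&(r<.03)
print('bar top',np.percentile(L[bar][:,2],[50,90]));I=cv2.cvtColor(g['frame'],cv2.COLOR_BGR2GRAY)<60
d=(L[...,2]<.035)&(L[...,2]>.008)&(r<.034)&I;print('disc',np.percentile(L[d][:,2],[10,50,90]),d.sum())
p=L[bar&I][:,:2];c=p.mean(0);e=np.linalg.svd(p-c,full_matrices=False)[2][0];e*=np.sign(e[0]);print(c,np.arctan2(e[1],e[0]))
E
```

```text
0.012 fn -2.3 8.98 pos [0.5828 0.1147 0.1506] gap 0.0619 f [-2.2  2.2 -1.3] m [0.29 0.54 0.45]
0.008 fn -2.7 9.23 pos [0.5828 0.1168 0.1472] gap 0.0617 f [-2.   1.8 -2. ] m [0.2  0.67 0.4 ]
0.005 fn -1.6 9.48 pos [0.5827 0.1182 0.1448] gap 0.0617 f [-4.2  1.7 -0.8] m [-0.02  0.87  0.4 ]
0.003 fn -0.6 9.73 pos [0.5828 0.1191 0.1432] gap 0.0616 f [-5.3  1.1  0.1] m [-0.06  0.98  0.38]
0.001 fn 0.4 9.98 pos [0.5827 0.1201 0.1415] gap 0.0618 f [-5.8  0.7  1. ] m [-0.09  1.02  0.44]
0 fn 3.2 10.23 pos [0.5828 0.1204 0.141 ] gap 0.0621 f [-6.2 -1.3  3. ] m [-0.22  1.22  0.46]
-0.001 fn 6.4 10.48 pos [0.5828 0.1204 0.141 ] gap 0.0618 f [-8.9 -2.8  5.9] m [-0.47  1.59  0.52]
-0.002 fn 10.8 10.73 pos [0.583  0.1204 0.141 ] gap 0.0617 f [-12.1  -6.8   8.6] m [-0.63  1.76  0.53]
bar top [0.05282565 0.05375027]
disc [0.01721815 0.01808793 0.01907129] 7030
[-9.48193679e-05  4.57918746e-04] -0.5459266603970302
```

The knob stopped hard with the disc back at 18 mm and the bearing at −0.546, so it is home. Next I release it and look at the opened throat from close up.

```bash
python3 - <<'E'
from geo import *
p,_=knob(-.55,0);move_l(p,speed=.05)
gripper_open();rep('open')
p,q=knob(-.55,.09);move_l(p,speed=.2)
M=tool(np.pi/2);P=T+.15*F[:,2]+.0*F[:,0]
move_to(list(P),quat(M));hold(.1);rep('look')
g=grab('wrist');cv2.imwrite('pics/w4.png',g['frame']);np.savez('pics/w4.npz',**g)
L=(cloud(g)-KN)@F;r=np.hypot(L[...,0],L[...,1]);bar=(L[...,2]>.040)&(L[...,2]<.075)&(r<.04);p=L[bar][:,:2]
if len(p)>50: c=p.mean(0);e=np.linalg.svd(p-c,full_matrices=False)[2][0];e*=np.sign(e[0]);print('bar',c,np.arctan2(e[1],e[0]),np.median(L[bar][:,2]))
E
```

```text
open 11.64 pos [0.583  0.1208 0.1408] gap 0.088 f [ 0.4 -0.7 -1.1] m [-0.07  0.14  0.  ]
look 14.3 pos [0.4202 0.0616 0.2432] gap 0.0881 f [ 0.3 -0.   0.1] m [-0.27 -0.09  0.03]
bar [0.00234575 0.00365433] -0.5498765955874733 0.05250246892101235
```

View pics/w4.png

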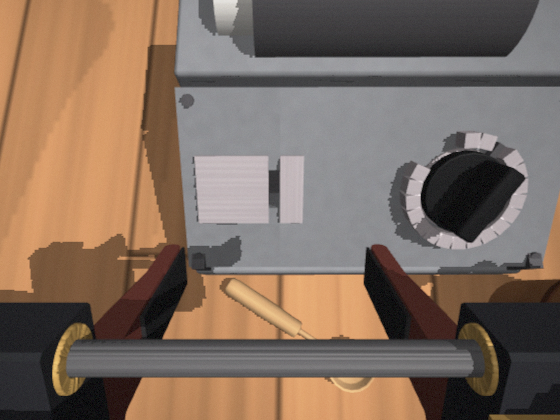

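The throat is now open: the dark slot spans columns 269–280 and rows 170–207, between the lip plates. The knob bar is at −0.55. Next I measure the throat centre and look at the gauge from above the rack.

```bash
python3 - <<'E'
from geo import *
def rayp(g,uv,c,n):
    V=g['view'];K=g['camera_matrix'];u,v=uv
    d=V[:3,:3].T@np.array([(u-K[0,2])/K[0,0],-(v-K[1,2])/K[1,1],-1]);C=-V[:3,:3].T@V[:3,3]
    return C+d*(((c-C)@n)/(d@n))
g=dict(np.load('pics/w4.npz'));I=cv2.cvtColor(g['frame'],cv2.COLOR_BGR2GRAY).astype(int)
print('row188',list(zip(range(264,286),I[188,264:286])));print('col274',list(zip(range(163,213),I[163:213,274])))
W=cloud(g);L=(W-T)@F
print('lip depth left/right',np.median(L[165:215,205:262,2]),np.median(L[165:215,284:300,2]),'face',np.median(L[120:145,200:400,2]))
lip=(I>170).astype(np.uint8);lip[:, :190]=0;lip[:,310:]=0;lip[:145]=0;lip[230:]=0
n,_,st,ce=cv2.connectedComponentsWithStats(lip)
for s in st[1:]:
    if s[4]>200:
        x,y,w,h,_=s;print('plate',s,[((rayp(g,q,T,F[:,2])-T)@F*1e3).round(1).tolist()[:2] for q in((x-.5,y-.5),(x+w-.5,y-.5),(x-.5,y+h-.5),(x+w-.5,y+h-.5))])
# gauge look
a=.255;y=np.array([np.cos(a),np.sin(a),0]);z=np.array([0,0,-1.]);M=np.stack([np.cross(y,z),y,z],1)
move_to([.509,-.174,.27],quat(M));hold(.1);rep('look')
g=grab('wrist');np.savez('pics/w5.npz',**g);cv2.imwrite('pics/w5.png',g['frame'])
W=cloud(g);k=(W[...,2]>.120)&(W[...,2]<.140)&(np.hypot(W[...,0]-.509,W[...,1]+.174)<.035)
p=W[k];ys,xs=np.nonzero(k);rr=cv2.minAreaRect((p[:,:2]*1e3).astype(np.float32));print('handle top',len(p),np.median(p[:,2]),p.mean(0),rr)
rp=cv2.minAreaRect(np.stack([xs,ys],1).astype(np.float32));print(rp,'centre ray',rayp(g,rp[0],np.array([0,0,.128]),np.array([0,0,1.])))
print('box',[(rayp(g,q,np.array([0,0,.128]),np.array([0,0,1.]))[:2]*1e3).round(1).tolist() for q in cv2.boxPoints(rp)])
E
```

```text
row188 [(264, np.int64(181)), (265, np.int64(180)), (266, np.int64(183)), (267, np.int64(181)), (268, np.int64(136)), (269, np.int64(55)), (270, np.int64(54)), (271, np.int64(53)), (272, np.int64(54)), (273, np.int64(54)), (274, np.int64(56)), (275, np.int64(52)), (276, np.int64(54)), (277, np.int64(51)), (278, np.int64(55)), (279, np.int64(95)), (280, np.int64(162)), (281, np.int64(189)), (282, np.int64(187)), (283, np.int64(186)), (284, np.int64(188)), (285, np.int64(186))]
col274 [(163, np.int64(142)), (164, np.int64(143)), (165, np.int64(145)), (166, np.int64(144)), (167, np.int64(147)), (168, np.int64(145)), (169, np.int64(136)), (170, np.int64(88)), (171, np.int64(55)), (172, np.int64(55)), (173, np.int64(55)), (174, np.int64(52)), (175, np.int64(55)), (176, np.int64(54)), (177, np.int64(50)), (178, np.int64(54)), (179, np.int64(52)), (180, np.int64(53)), (181, np.int64(53)), (182, np.int64(53)), (183, np.int64(51)), (184, np.int64(53)), (185, np.int64(52)), (186, np.int64(50)), (187, np.int64(51)), (188, np.int64(56)), (189, np.int64(50)), (190, np.int64(52)), (191, np.int64(5
[... 398 characters left out ...]
64(140)), (211, np.int64(137)), (212, np.int64(137))]
lip depth left/right nan nan face nan
plate [ 195  156   73   67 4718] [[29.9, 67.4], [29.9, 6.1], [-30.0, 71.4], [-30.0, 6.5]]
plate [ 281  156   23   67 1490] [[29.9, -4.8], [29.9, -24.1], [-30.0, -5.1], [-29.9, -25.5]]
look 15.43 pos [ 0.5086 -0.1732  0.2698] gap 0.0872 f [0.1 0.9 0.6] m [-0.08 -0.07 -0.02]
handle top 964 0.12822832489334873 [ 0.50842187 -0.17534136  0.12797379] ((508.49365234375, -176.52627563476562), (19.569271087646484, 35.682838439941406), 14.934988975524902)
((273.5, 194.5), (41.0, 23.0), 90.0) centre ray [ 0.5081106  -0.17541684  0.128     ]
box [[494.4, -160.7], [512.9, -155.9], [522.3, -190.6], [503.2, -195.6]]
```

View pics/w5.png

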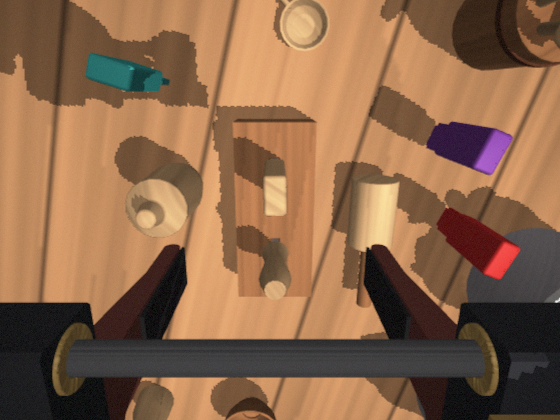

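My frame puts the lip corners at x = ±29.9 mm and the slot centre at y ≈ +0.7 mm, so it is accurate. The wrist view shows the flat light handle at (275,190) and the round one at (275,275). The jar is left of the rack and the mallet right. The flat handle's top is at (0.508, −0.1758, 0.128), 19.6 × 35.7 mm, which matches the description. Grasping.

```bash
sed -i '$a T=T+.0006*F[:,1]' geo.py; python3 - <<'E'
from geo import *
a=.259;y=np.array([np.cos(a),np.sin(a),0]);z=np.array([0,0,-1.]);M=np.stack([np.cross(y,z),y,z],1);q=quat(M)
move_to([.508,-.1757,.2],q);move_l([.508,-.1757,.082],speed=.12);rep('down')
close();rep('closed')
move_l([.508,-.1757,.25],speed=.12);hold(.1);rep('up')
Mt=tool(np.pi/2)
move_to(list(T+.115*F[:,2]+.0*F[:,0]),quat(Mt));hold(.2);rep('pre')
e=np.array(state()['ee_pos'])-T;print('tcp in throat',e@F*1e3)
g=grab('wrist');np.savez('pics/w6.npz',**g);s=grab('scene');np.savez('pics/s6.npz',**s)
t=grab('top')
W=(cloud(s)-T)@F;k=(np.abs(W[...,0])<.03)&(np.abs(W[...,1])<.03)&(W[...,2]>.02)&(W[...,2]<.11);p=W[k]
for zz in(.03,.045,.06,.075,.09):
    c=p[abs(p[:,2]-zz)<.006];print(zz,len(c),(c[:,:2].min(0)*1e3).round(1) if len(c) else '',(c[:,:2].max(0)*1e3).round(1) if len(c) else '')
cv2.imwrite('pics/ws6.png',np.hstack([cv2.resize(g['frame'],(440,400)),cv2.resize(s['frame'][130:260,360:480],(360,400),interpolation=cv2.INTER_CUBIC)]))
E
```

```text
down 16.99 pos [ 0.5086 -0.1759  0.0832] gap 0.0874 f [-0.2  0.1 -0.7] m [-0.06 -0.08 -0.04]
closed 18.04 pos [ 0.508  -0.1757  0.082 ] gap 0.0201 f [ 0.9  0.7 -0.6] m [-0.02 -0.18 -0.  ]
up 19.69 pos [ 0.5078 -0.1756  0.2491] gap 0.0196 f [-0.2 -0.2 -1.8] m [ 0.01 -0.14  0.02]
pre 20.93 pos [0.4198 0.0785 0.2133] gap 0.0196 f [-0.2 -0.1 -1.8] m [-0.36 -0.07 -0.04]
tcp in throat [ -0.33656102  -0.49781697 115.46445254]
0.03 2 [ 5.  -1.8] [ 7.3 -1.7]
0.045 42 [-15.5  -5.1] [14.1  0.4]
0.06 51 [-16.9  -6.8] [14.2  0.6]
0.075 38 [-14.9  -7.8] [14.2  0.4]
0.09 72 [-18.6 -13.3] [17.3  5.2]
```

View pics/ws6.png

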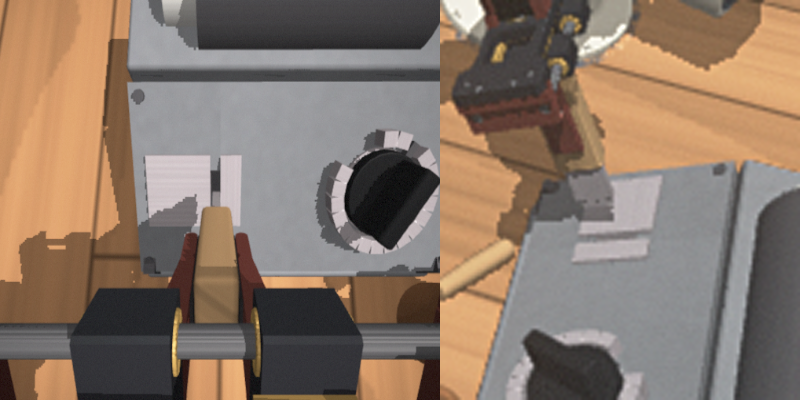

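The gauge is held straight: the blade spans x −15.5…+14.2 mm at both heights, and the slot is right ahead. Inserting with force watch.

```bash
python3 - <<'E'
from geo import *
f0=np.array(state()['ft_force'])
for h in(.085,.078,.072,.066,.060,.055,.050,.045,.041,.038,.036,.035,.034,.033):
    move_l(list(T+h*F[:,2]),speed=.06);f=(np.array(state()['ft_force'])-f0)@F;print(h,round(state()['time'],2),f.round(1),((np.array(state()['ee_pos'])-T)@F*1e3).round(1))
    if f[2]>12 or np.abs(f[:2]).max()>15: print('stop');break
E
```

```text
0.085 21.73 [-0.   0.4  0.2] [ 0.1  0.1 84.9]
0.078 22.0 [-0.1  0.   0.7] [-0.1  0.1 77.7]
0.072 22.25 [0.2 1.5 0.3] [-0.1  0.2 71.6]
0.066 22.5 [0.5 0.7 1.2] [-0.1  0.2 65.6]
0.06 22.75 [ 0.5 -0.3  0.6] [-0.1  0.2 59.5]
0.055 23.0 [1.  0.2 0.9] [-0.   0.2 54.7]
0.05 23.25 [-0.   0.1  0.2] [-0.   0.2 49.6]
0.045 23.5 [0.6 1.2 0.4] [-0.1  0.2 44.6]
0.041 23.75 [ 0.   0.2 -0.3] [-0.   0.2 40.7]
0.038 24.0 [ 0.8 -0.5  0.3] [-0.   0.1 37.8]
0.036 24.25 [0.3 0.1 1.1] [-0.   0.1 35.9]
0.035 24.5 [ 0.4 -1.1 -0.2] [ 0.  0. 35.]
0.034 24.75 [-0.4  0.8  0.6] [-0.   0.  33.9]
0.033 25.0 [0.4 2.9 6.6] [ 0.1 -0.1 33.7]
```

It went in without contact and seated at h ≈ 33.8 mm with a firm shoulder stop. I'll release, back off along the normal, and check.

```bash
python3 - <<'E'
from geo import *
gripper_open();hold(.2);rep('open')
move_l(list(T+.17*F[:,2]),speed=.15);hold(.3);rep('back')
g=grab('wrist');s=grab('scene')
for nm,G in(('wrist',g),('scene',s)):
    W=(cloud(G)-T)@F;k=(np.abs(W[...,0])<.03)&(np.abs(W[...,1])<.025)&(W[...,2]>.008)&(W[...,2]<.1);p=W[k]
    top=p[p[:,2]>.07];print(nm,len(p),'top z',np.percentile(p[:,2],[90,98]).round(4),'top c',top.mean(0).round(4))
    for zz in(.02,.04,.06):
        c=p[abs(p[:,2]-zz)<.006];print(zz,len(c),(c[:,:2].min(0)*1e3).round(1) if len(c) else '',(c[:,:2].max(0)*1e3).round(1) if len(c) else '')
    L=(cloud(G)-KN)@F;r=np.hypot(L[...,0],L[...,1]);bar=(L[...,2]>.040)&(L[...,2]<.075)&(r<.04);p=L[bar][:,:2]
    if len(p)>50: c=p.mean(0);e=np.linalg.svd(p-c,full_matrices=False)[2][0];e*=np.sign(e[0]);print('bar',np.arctan2(e[1],e[0]),np.median(L[bar][:,2]))
cv2.imwrite('pics/end.png',np.hstack([cv2.resize(g['frame'],(400,400)),cv2.resize(s['frame'][80:340,210:470],(400,400),interpolation=cv2.INTER_CUBIC)]))
E
```

```text
open 26.32 pos [0.4187 0.12   0.1421] gap 0.0876 f [-0.3  0.4 -0.2] m [-0.25 -0.1  -0.  ]
back 27.69 pos [0.4196 0.0518 0.2603] gap 0.0881 f [-0.2  0.1 -0.1] m [-0.26 -0.14 -0.02]
wrist 1804 top z [0.0809 0.0815] top c [0.0012 0.0001 0.0797]
0.02 64 [14.8 -9.4] [17.2  9.5]
0.04 76 [14.4 -9.7] [17.2  9.7]
0.06 93 [14.4 -9.7] [17.3  9.9]
bar -0.5463593679988233 0.05255483738037326
scene 451 top z [0.0793 0.0805] top c [ 0.0011 -0.0052  0.0773]
0.02 59 [-17.9 -14.4] [17.6  2.9]
0.04 68 [-17.9 -14.4] [18.1  4.2]
0.06 69 [-17.7 -13.5] [17.5  7.4]
bar -0.5281405818030454 0.051357617926526364
```

View pics/end.png

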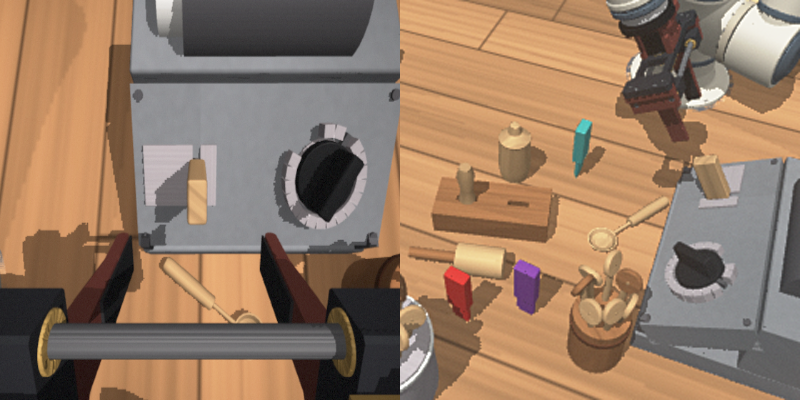

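The handle's top is 80.9 mm above the lips, against an expected 80, so the shoulder is seated. The gauge is centred and upright to the face, the knob is home at about 1.40 rad, the bystanders are in place and the gripper is clear.

```bash
python3 -c "
from bench import *
print(job_done())"
```

```text
the job is handed in; nothing more can be done
None
```

I set the machine to its working opening and left the flat-handled gauge in the throat, seated to its shoulder and let go. The job is handed in; it gives no verdict. The last logged clock reading before handing in was 27.7 s of the 54 s allowed.

**What I did:**
- **Knob:** I gripped the bar lengthwise and tilted the tool, because a grip across its thickness would have hit the crock. I pulled it out about 17 mm, turned it clockwise by about 0.98 rad, and pushed it home in the narrow notch.
- **Gauge:** I took the flat-handled gauge from the rack and slid it into the throat. It met almost no resistance until the shoulder stop, about 7 N.

**Last checks:**

| Check | Measured | Expected |
|---|---|---|
| Knob angle, wrist camera | 1.396 rad | 1.40 rad, within 0.12 |
| Knob angle, scene camera | 1.378 rad | 1.40 rad, within 0.12 |
| Disc height above the face, when pushed home | 18 mm, as at the start | home |
| Gauge handle top above the lips | 80.9 mm | 80 mm |
| Gauge centre, wrist camera | within about 1 mm in x and y | within 8 mm |
| Gripper clear | retreated, force near zero | touching nothing |

In the last picture the round-handled gauge, jar, mallet, spoon and crock look undisturbed. The bowl and pestle were out of its frame; I never worked near them.

**What disagreed:**
- The first depth-based machine angle was about 6° off, so I replaced it with edge and screw measurements.
- The scene camera's depth showed the gauge about 5 mm off in y. I put that down to seeing only one side of the handle, since the wrist view was symmetric at ±9.7 mm.

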